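# Find the switch key that still snaps, and cap it

## Task

Only one of the three push keys on the white switch box still works: press them slowly and gently, one after another, until you feel one snap over and stay in; give up on a key that stays soft, and never push any key harder than 15 N. Then take the white splash cap by its knob and set it over the key that snapped in, its rim flat on the panel, and let go. Leave the bottle, the bowl and the jar where they are.

Things in the scene. Friction and masses are not known exactly. Their poses are not given: they have to be found in the camera images.
- console: White switch box, fixed to the table, 130 mm (its x) by 290 mm (its y), flat top panel 50 mm above the table. Origin: centre of its underside, z up. Its three round keys sit at x = 0, y = +85, 0 and -85 mm of its frame, each inside a raised aluminium collar 42 mm in diameter and 4 mm high on the panel.
- key_1_top (a point): Centre of the flat top of the left key (+y end of the box): a grey round push key, 28 mm in diameter, its top 16 mm above the panel (66 mm above the table) when fully up. The point moves down with the key.
- key_1 (a joint): How far the left key (+y end of the box) is down, in m: 0 fully up, as it starts; never above 0.0085. Each key has 0 to 3 mm of slack at first, different each time and unseen, resisting with about 0.6 N; then it meets its switch. Just one key, any of the three, is live; the other two are dead.
- key_2_top (a point): Centre of the flat top of the middle key: a grey round push key, 28 mm in diameter, its top 16 mm above the panel (66 mm above the table) when fully up. The point moves down with the key.
- key_2 (a joint): How far the middle key is down, in m: 0 fully up, as it starts; never above 0.0085. A dead key stays soft: past the slack its push rises steadily from about 1.5 N to at most 4 N over 3 mm (under 3 N in the first 2 mm), then it is hard down; let go, it comes back up to where its slack ended (0 to 0.003).
- key_3_top (a point): Centre of the flat top of the right key (-y end of the box): a grey round push key, 28 mm in diameter, its top 16 mm above the panel (66 mm above the table) when fully up. The point moves down with the key.
- key_3 (a joint): How far the right key (-y end of the box) is down, in m: 0 fully up, as it starts; never above 0.0085. A live key, past the slack, rises faster, from about 1.5 to 5 or 6 N within 2 to 2.5 mm, then snaps over: the push drops to nothing and the key runs on down by itself to its stop, 4.5 mm past the slack, and stays in (0.0045 to 0.0075).
- cover_grip (a point): Centre of the knob (21 mm across, 40 mm tall) on the loose white splash cap, 42 mm above the cap's rim; z up along the knob. The cap is an upside-down cup of 54 mm outer and 48 mm inner diameter, 18 mm high, 14 mm deep inside, 60 to 110 g. It starts upright on the table. Over a key its rim rests on the panel around the collar with 3 mm of play all round.
- bottle: Bystander: clear bottle with a blue cap, 60 mm in diameter, 100 mm tall, origin at the centre of its foot. Leave alone.
- bowl: Bystander: terracotta bowl, 100 mm in diameter, 35 mm high, origin at the centre of its foot. Leave alone.
- jar: Bystander: small green glass jar with a white lid, 52 mm in diameter, 70 mm tall, origin at the centre of its foot. Leave alone.
Mind the look-alikes: they are no part of the job. What is shaped like the part that bears cover_grip but yellow is not meant.

How it is judged (in metres and radians):
On the way:
1. the live key has snapped over and stays in by itself, untouched (((value of joint key_1 above 0.0039 m and contact force between key_1 and the fingers below 0.05 N and contact force between key_1 and cover below 0.05 N) or (value of joint key_2 above 0.0039 m and contact force between key_2 and the fingers below 0.05 N and contact force between key_2 and cover below 0.05 N) or (value of joint key_3 above 0.0039 m and contact force between key_3 and the fingers below 0.05 N and contact force between key_3 and cover below 0.05 N))), for 0.2 s.
At the end, for the whole second after the job is handed in: The live key is still in (more than 3.9 mm down), the splash cap stands over that key, centred within 6 mm, upright (within 0.06 rad), its rim flat on the panel (within 2.5 mm), and it has been let go (((value of joint key_1 above 0.0039 m and horizontal distance between cover_grip and key_1_top below 0.006 m) or (value of joint key_2 above 0.0039 m and horizontal distance between cover_grip and key_2_top below 0.006 m) or (value of joint key_3 above 0.0039 m and horizontal distance between cover_grip and key_3_top below 0.006 m)) and z of cover_grip in the frame of console between 0.0895 and 0.0945 m and angle between cover_grip's own z axis and vertical below 0.06 rad and contact force between the fingers and anything else below 0.2 N); the robot touches nothing.
It fails at once if a key is pushed harder than 15 N (contact force between any of key_1, key_2, key_3 and the fingers above 15 N or contact force between any of key_1, key_2, key_3 and cover above 15 N or contact force between any of key_1, key_2, key_3 and the arm above 15 N).
It fails at once if the bottle, the bowl or the jar is moved by more than 20 mm (distance of any of bottle, bowl, jar from where it was at the start of the episode above 0.02 m).
It also fails if it takes over 72 s, if anything falls off the work surface, if the arm or the gripper's body presses on something with over 40 N, if the wrist force passes 120 N, or if a joint passes its speed limit or range.

## Robot

A 6-joint arm with a two-finger parallel gripper is mounted at the origin on the work surface. World frame = base frame: x ahead of the robot, y to its left, z up, the work surface at z = 0. Lengths are in mm, angles in rad, forces in N, time in s.
With the tool pointing down it reaches from about 350 to 950 mm from the base axis. Payload 17.4 kg.
Tool frame: the origin (TCP) lies between the finger pads; the fingertips stand 14 mm ahead of it and the grasp point (between the pads) lies 5 mm behind it; z points along the fingers, x is the direction in which the jaws open and shut, and the axes are right-handed (so a half turn about z gives the same grasp; the last joint's range is limited). The gripper opens to 93 mm and grips with 3 to 60 N. Pads are 15 mm wide; open, the fingers measure 128 mm over their backs; the gripper's body (75 mm by 188 mm) begins 65 mm behind the grasp point.
Start: joints at [1.211, 0.116, 1.442, -0, 1.584, -0.038], TCP at [213.493, 640.354, 232.646] pointing down, gripper open.
Joint ranges: [-2.83, 2.83], [-0.83, 2.19], [0.07, 2.5], [-1.14, 4.28], [0.01, 3], [-2.97, 2.97]. Speed limits (rad/s): [1.89, 1.89, 2.22, 3.14, 3.14, 3.14].

## Interface

Orientations are given as a unit quaternion [x, y, z, w].
In Python, from plant import robot gives the robot as it stands. The module is installed in compiled form; this text tells all that it offers.
- The arm moves only by the tool play_rows, never from a script. Its argument "increments" is a list of rows, each an object of numbers: "x", "y", "z": the shift along the tool's x, y, z in m; "ax", "ay", "az": the turn, a rotation vector about the tool's x, y, z in rad; "gripper": the gripper's target within -1 to 1 (shut at 1, half-way at 0, fully open at -1). A call has exactly 5 rows; each row shifts and turns the pose as measured when the row begins, along the tool's axes as they then stand; what a row does not reach is not made up. A row lasts 1/8 s, in which the tool goes at most 62.5 mm and 10.7 degrees, less where a joint would pass 70% of its speed; a pose out of reach is approached as far as the arm can. A call with a gripper value outside its range is refused whole. The fingers move at their own pace and stop on an object; "newtons" is the grip in N (left out, the last holds). Time passes only in rows, so rows that do not move let the fingers close, or fill a call up. It gives the time, the measured TCP pose, the force and the opening at its end, in the units of the state.
- robot.read_state(): the state, without advancing time (a new reading comes with each control period).
- robot.snapshot(name): name is "scene" or "side" or "wrist"; returns a dict with "pixels" (480x640x3 uint8, red, green, blue), "K" (3x3 intrinsics, pixels), "T" (4x4, takes a point from camera to world coordinates). Camera axes: x right, y up, looking along -z (the intrinsics and any distortion apply to the point x, -y, -z); pixel columns grow to the right and rows downward; lengths in mm; the calibration is good to about 2 mm. A picture is of the moment at which its call begins. There is no depth.
- robot.finish_job(): hands the job in, once; it reports no verdict.
The state is a dict: "time": time; "qpos": joint angles; "qvel": joint speeds; "tau": joint torques, N m; "eef_pos": TCP position; "ee_rot": TCP orientation; "wrist_force": force on the tool from outside, world axes, zero at the start; "torque": the same for the moment, N m; "opening": finger opening in mm.
Only numpy, scipy, OpenCV 4.12 (cv2) and the standard library are available. Lean on these libraries where they do the work, as an engineer would, in place of code of your own. Each camera call takes 0.05 s, during which the arm holds its last target.

## Working session

There is one attempt and no reset: what is moved stays moved. The work goes in short steps, Python scripts to look and compute and a tool call to move; the robot and the scene stay as the last step left them, time stands still between calls to the robot, and variables do not carry over. Pictures are saved under pics/ and viewed, and the job is handed in when it is done.

Besides the shell and the picture viewer there is one more tool, called as name(argument=value, ...), one argument or row to a line, values as JSON. play_rows: Moves the arm, as the interface text tells. Its arguments: {"type":"object","properties":{"increments":{"type":"array"},"newtons":{"type":"number"}},"required":["increments"]}

```bash
mkdir -p pics; python3 - <<'E'
from plant import robot
import cv2,json,pickle
s=robot.read_state(); print(s)
d={}
for n in("scene","side","wrist"):
    r=robot.snapshot(n); d[n]=r; cv2.imwrite(f"pics/{n}0.png",r["pixels"][:,:,::-1]); print(n,r["K"],r["T"], [k for k in r])
pickle.dump(d,open("s0.pkl","wb"))
E
```

```text
{'time': 0.0, 'qpos': array([ 1.21121979e+00,  1.16522099e-01,  1.44228518e+00, -1.37260783e-05,
        1.58398990e+00, -3.77961610e-02]), 'qvel': array([-0.00031433,  0.00078798,  0.00165682,  0.00020619,  0.0006137 ,
        0.0014688 ]), 'tau': array([-1.14088572e-03, -7.21255517e+01, -6.22627902e+01,  7.79638323e-02,
        2.36344594e-02, -1.29388973e-04]), 'eef_pos': array([213.41566158, 640.17351015, 231.86844967]), 'ee_rot': array([ 8.11250807e-01,  5.84698012e-01, -4.97744839e-04,  3.39143266e-04]), 'wrist_force': array([-0.03140519,  0.38191236,  1.14406151]), 'torque': array([-0.00498764,  0.01761139,  0.0343347 ]), 'opening': 93.34637397978315}
scene [[587.02873693   0.         315.76511351]
 [  0.         587.02873693 230.5326463 ]
 [  0.           0.           1.        ]] [[ 5.08484335e-02 -7.28668403e-01  6.82976423e-01  1.31478393e+03]
 [ 9.98538690e-01  2.45619384e-02 -4.81372688e-02 -6.43830326e+01]
 [ 1.83008820e-02  6.84426088e-01  7.28852529e-01  9.55516399e+02]
 [ 0.00000000e+00  0.00000000e+00  0.00000000e+00  1.00000000e+00]] ['pixels', 'K', 'T']
side [[442.60296193   0.         314.5023635 ]
 [  0.         442.60296193 243.53107641]
 [  0.           0.           1.        ]] [[ 9.42146647e-01  1.93530525e-01 -2.73688932e-01  2.44538710e+02]
 [-3.34454675e-01  5.97197590e-01 -7.29037111e-01 -7.67380347e+02]
 [ 2.23554357e-02  7.78396412e-01  6.27374896e-01  7.35973493e+02]
 [ 0.00000000e+00  0.00000000e+00  0.00000000e+00  1.00000000e+00]] ['pixels', 'K', 'T']
wrist [[370.89308964   0.         321.3642609 ]
 [  0.         370.89308964 233.79223514]
 [  0.           0.           1.        ]] [[ 3.16570432e-01 -9.16680437e-01 -2.43885500e-01  1.45212829e+02]
 [ 9.48567668e-01  3.05495703e-01  8.30165857e-02  6.62682249e+02]
 [-1.59370773e-03 -2.57622497e-01  9.66244332e-01  3.84451806e+02]
 [ 0.00000000e+00  0.00000000e+00  0.00000000e+00  1.00000000e+00]] ['pixels', 'K', 'T']
```

View pics/scene0.png

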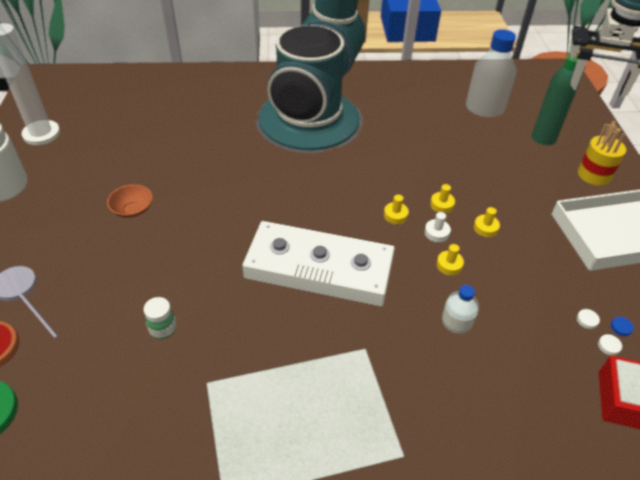

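View pics/side0.png

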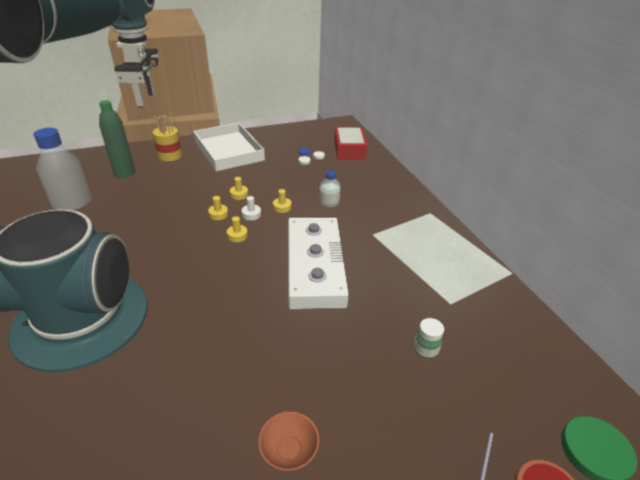

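View pics/wrist0.png

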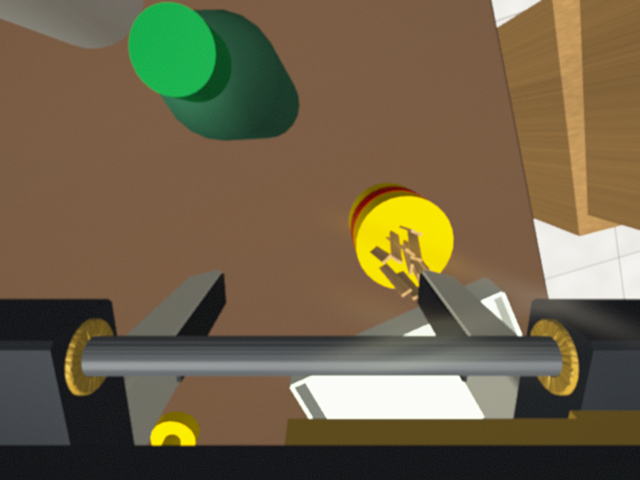

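The white cap is at scene (437,227) and side (251,210). The yellow look-alikes are at scene (397,208), (443,198), (487,222) and (451,260). Only the white one fits "white splash cap". The box keys are at scene (280,244), (320,253) and (361,261). I'll check crops and measure.

```bash
cat > h.py <<'E'
import numpy as np,cv2,pickle
def ray(c,u,v):
    K,T=c["K"],c["T"]; d=np.linalg.inv(K)@[u,v,1]; d=np.array([d[0],-d[1],-d[2]]); return T[:3,3],T[:3,:3]@d
def onz(c,u,v,z):
    o,d=ray(c,u,v); return o+d*(z-o[2])/d[2]
def tri(a,p,b,q):
    A=[];B=[]
    M=np.zeros((3,3));r=np.zeros(3);R=[ray(a,*p),ray(b,*q)]
    for o,d in R:
        d=d/np.linalg.norm(d);P=np.eye(3)-np.outer(d,d);M+=P;r+=P@o
    x=np.linalg.solve(M,r)
    return x,[np.linalg.norm(np.cross(x-o,d/np.linalg.norm(d))) for o,d in R]
def proj(c,X):
    p=c["T"][:3,:3].T@(np.array(X)-c["T"][:3,3]); w=c["K"]@[p[0],-p[1],-p[2]]; return w[:2]/w[2]
E
python3 - <<'E'
from h import *
d=pickle.load(open("s0.pkl","rb"))
a=d["scene"]["pixels"][:,:,::-1];b=d["side"]["pixels"][:,:,::-1]
def crop(im,x,y,w,h,s): return cv2.resize(im[y:y+h,x:x+w],None,fx=s,fy=s,interpolation=cv2.INTER_CUBIC)
cv2.imwrite("pics/c1.png",np.vstack([crop(a,240,180,270,130,2.9),crop(b,195,170,160,150,2.9)[:, :].copy() if 0 else cv2.resize(b[170:310,195:355],(783,377)[:2])])[:600])
for n,im in(("scene",a),("side",b)):
    g=im.max(2); hsv=cv2.cvtColor(im,cv2.COLOR_BGR2HSV)
    m=((hsv[...,1]<60)&(hsv[...,2]<110)).astype(np.uint8)
    box=(240,220,400,305) if n=="scene" else (285,215,350,308)
    k,l,st,ce=cv2.connectedComponentsWithStats(m)
    for i in range(1,k):
        x,y=ce[i]
        if st[i,4]>25 and box[0]<x<box[2] and box[1]<y<box[3]: print(n,"key",ce[i],st[i,4],onz(d[n],x,y,66))
    m=((hsv[...,1]<50)&(hsv[...,2]>130)).astype(np.uint8)
    k,l,st,ce=cv2.connectedComponentsWithStats(m)
    for i in range(1,k):
        if st[i,4]>100: print(n,"white",ce[i],st[i])
    m=cv2.inRange(hsv,(20,150,100),(35,255,255))
    k,l,st,ce=cv2.connectedComponentsWithStats(m)
    for i in range(1,k):
        if st[i,4]>100: print(n,"yel",ce[i],st[i])
E
```

```text
scene key [280.11764706 247.20588235] 34 [525.01472384 -80.04726719  66.        ]
scene key [320.26470588 255.26470588] 34 [ 5.49334680e+02 -8.79318131e-02  6.60000000e+01]
scene key [361.24242424 263.48484848] 33 [573.61048338  79.77350005  66.        ]
scene white [47.51694915  8.91525424] [ 44   0   9  27 118]
scene white [113.32689833  31.3795045 ] [  57    0  113   63 6216]
scene white [216.0170656   29.35527482] [ 174    0   82   61 4512]
scene white [280.14883268  29.22616732] [ 259    0   85   62 2056]
scene white [321.10144928  13.52173913] [311   0  32  22 138]
scene white [374.94915254   5.36440678] [369   0  12  17 118]
scene white [466.79963899   4.42599278] [438   0  58  12 554]
scene white [513.04802744  15.20411664] [493   0  34  43 583]
scene white [547.89040452  30.77281279] [ 520    0   58   59 2126]
scene white [612.97587455  27.65138721] [588   0  52  44 829]
scene white [623.93678161   9.75287356] [612   0  28  17 174]
scene white [ 4.8490566  23.29056604] [  0   5  15  32 265]
scene white [380.11081794  55.99472296] [355  41  50  20 379]
scene white [473.284633
[... 2200 characters left out ...]
ite [501.8021978 227.7967033] [494 217  16  23 182]
side white [ 96.09693878 266.79591837] [ 92 235  19  71 196]
side white [ 72.90430622 329.35406699] [ 28 311  85  28 418]
side white [431.94759825 328.76855895] [420 317  25  25 458]
side white [430.425 352.   ] [422 346  19  11 120]
side white [486.76428571 456.16428571] [481 433  12  47 140]
side yel [165.34181818 136.54545455] [153 128  25  17 275]
side yel [169.47857143 155.64285714] [159 150  21  11 140]
side yel [238.53679654 189.54545455] [230 177  18  22 231]
side yel [281.97033898 202.19915254] [273 189  18  23 236]
side yel [217.39930556 209.44444444] [208 196  19  24 288]
side yel [236.58231707 230.68292683] [227 217  20  25 328]
```

View pics/c1.png

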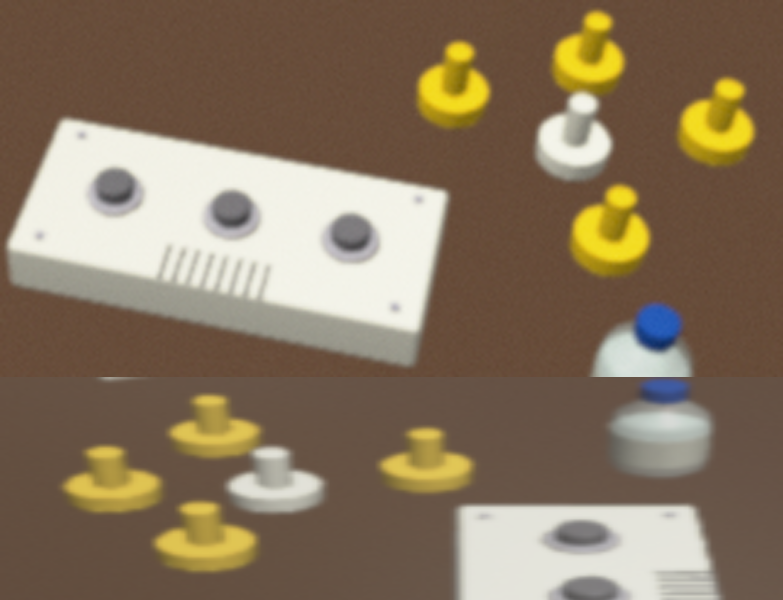

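The crop confirms it: there is one white cap, with yellow ones on four sides. Next I'll pick key tops in the side view and triangulate.

```bash
python3 - <<'E'
from h import *
d=pickle.load(open("s0.pkl","rb"))
b=d["side"]["pixels"][:,:,::-1]
a=d["scene"]["pixels"][:,:,::-1]
A=cv2.resize(b[215:310,280:355],None,fx=6,fy=6,interpolation=cv2.INTER_CUBIC)
B=cv2.resize(b[175:240,205:260],None,fx=6,fy=6,interpolation=cv2.INTER_CUBIC)
W=np.zeros((570,780,3),np.uint8);W[:,:450]=A;W[:390,450:780]=B
cv2.imwrite("pics/c2.png",W)
sc={"L":(361.4,259.7),"M":(320,251.4),"R":(280,243.1)}
for k,p in sc.items():print(k,onz(d["scene"],*p,66))
# white blob projections
print("cap",onz(d["scene"],441,215.9,62),onz(d["side"],250.8,198.6,62),tri(d["scene"],(441,215.9),d["side"],(250.8,198.6)))
for p in((398.5,197.5),(446,187.5),(491.2,211),(454,247.7)):print("yel",onz(d["scene"],*p,62))
E
```

```text
L [563.83794547  81.1079954   66.        ]
M [ 5.39069342e+02 -4.47777702e-02  6.60000000e+01]
R [513.84076174 -80.18172938  66.        ]
cap [443.47772866 266.03646954  62.        ] [437.27724308 256.33569436  62.        ] (array([438.71802155, 267.45315848,  55.81793776]), [np.float64(1.096242074740752), np.float64(1.0962420747409316)])
yel [383.5230031  182.78624543  62.        ]
yel [354.39327887 295.16915561  62.        ]
yel [432.21513663 378.63228939  62.        ]
yel [535.11222496 274.70302116  62.        ]
```

View pics/c2.png

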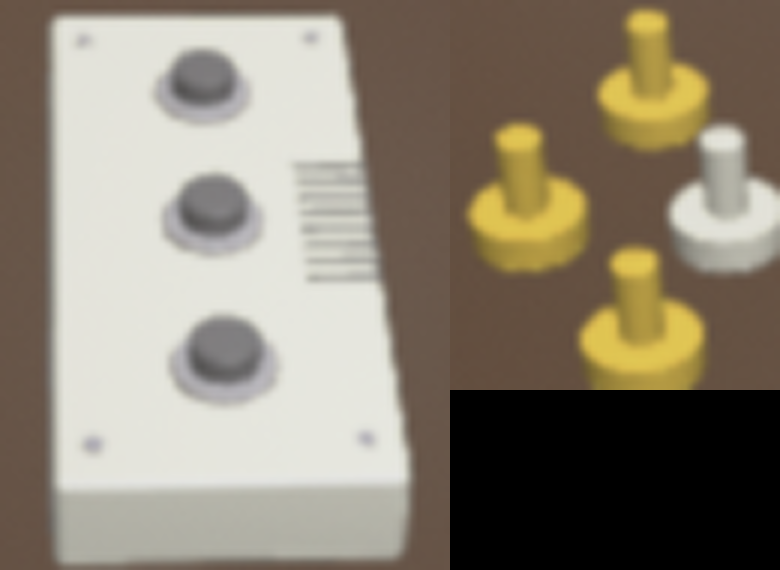

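Side-view key tops are L (314,226.7), M (315.8,247.8) and R (317.8,272). The white knob top is at (250.5,198).

```bash
python3 - <<'E'
from h import *
d=pickle.load(open("s0.pkl","rb"));s,c=d["scene"],d["side"]
for p,q in(((361.4,259.7),(314,226.7)),((320,251.4),(315.8,247.8)),((280,243.1),(317.8,272))):
    print(onz(c,*q,66).round(1),tri(s,p,c,q))
print(onz(c,250.5,198,62),tri(s,(441,215.9),c,(250.5,198)))
# predicted center in images of cap disc top/bottom
for X in((441,264,62),(441,264,18)):print(proj(s,X),proj(c,X))
# board corners top plane
for p in((62+0,0),):pass
def cr(x,y):return (240+x/2.9,180+y/2.9)
for q in((62,120),(447,190),(415,333),(8,246)):print("corner",onz(s,*cr(*q),50))
for q in((52,16),(342,14),(408,484),(55,489)):print("sidecorner",onz(c,280+q[0]/6,215+q[1]/6,50))
E
```

```text
[558.3  75.6  66. ] (array([560.34440398,  81.62141769,  61.50014214]), [np.float64(0.3049874691497998), np.float64(0.3049874691498426)])
[534.3  -5.1  66. ] (array([ 5.35946885e+02, -2.41522173e-02,  6.19794339e+01]), [np.float64(0.3862684327617459), np.float64(0.38626843276169065)])
[509.9 -86.7  66. ] (array([511.16755101, -81.03436502,  61.78236339]), [np.float64(1.1482879473440393), np.float64(1.148287947344014)])
[437.18075781 259.53829437  62.        ] (array([438.61431322, 267.81073864,  56.77654534]), [np.float64(0.1986905706841495), np.float64(0.1986905706842403)])
[439.83897694 215.10308748] [251.48266973 196.93304294]
[436.40374867 229.12665893] [252.5209963  210.02509517]
corner [ 435.46512447 -119.71742108   50.        ]
corner [514.31018197 155.73048337  50.        ]
corner [640.10960637 116.32129884  50.        ]
corner [ 555.33013106 -155.36999406   50.        ]
sidecorner [515.07719642 154.1534111   50.        ]
sidecorner [638.30975551 116.30981666  50.        ]
sidecorner [ 552.63332168 -161.72446127   50.        ]
sidecorner [ 431.3752211 -124.2657783   50.       ]
```

```bash
cat >> h.py <<'E'
def rel(st,target):
    from scipy.spatial.transform import Rotation as R
    return R.from_quat(st["ee_rot"]).inv().apply(np.array(target)-st["eef_pos"])
E
python3 - <<'E'
from h import *
from plant import robot
d=pickle.load(open("s0.pkl","rb"));s,c=d["scene"],d["side"]
print("green foot",onz(s,546,140,0),onz(c,121,172,0),"grey",onz(s,487,110,0))
print("bowl",onz(s,130,205,10),"jar",onz(s,159,318,30),"bottle",onz(s,459,315,30))
print(rel(robot.read_state(),(560.5,80.5,110)))
T=s;w=d["wrist"]; st=robot.read_state()
print("wrist sees tcp at",proj(w,st["eef_pos"]),proj(w,st["eef_pos"]-np.array([0,0,100])))
E
```

```text
green foot [1.12233571e+02 6.23508881e+02 1.13686838e-13] [ 90.63294083 631.27432141   0.        ] grey [-25.53276979 500.17756397   0.        ]
bowl [ 334.54455319 -422.24302208   10.        ] jar [ 663.62201382 -310.43676056   30.        ] bottle [678.49231759 259.82007303  30.        ]
[-421.12992292  506.24342731  122.46322331]
wrist sees tcp at [322.59701071 301.39145941] [322.36826281 240.06551034]
```

play_rows(
  increments=[
    {"x":-0.038,"y":0.046,"z":0,"gripper":1},
    {"x":-0.038,"y":0.046,"z":0,"gripper":1},
    {"x":-0.038,"y":0.046,"z":0,"gripper":1},
    {"x":-0.038,"y":0.046,"z":0,"gripper":1},
    {"x":-0.038,"y":0.046,"z":0,"gripper":1},
  ],
  newtons=20,
)

```text
invalid input
```

play_rows(
  increments=[
    {"x":-0.038,"y":0.046,"z":0,"ax":0,"ay":0,"az":0,"gripper":1},
    {"x":-0.038,"y":0.046,"z":0,"ax":0,"ay":0,"az":0,"gripper":1},
    {"x":-0.038,"y":0.046,"z":0,"ax":0,"ay":0,"az":0,"gripper":1},
    {"x":-0.038,"y":0.046,"z":0,"ax":0,"ay":0,"az":0,"gripper":1},
    {"x":-0.038,"y":0.046,"z":0,"ax":0,"ay":0,"az":0,"gripper":1},
  ],
  newtons=20,
)

```text
time: 0.78
eef_pos: [373.4, 382.3, 230.0]
ee_rot: [0.81, 0.587, -0.002, 0.001]
wrist_force: [1.1, 1.5, -0.0]
opening: 47.7
```

play_rows(
  increments=[
    {"x":-0.038,"y":0.046,"z":0.01,"ax":0,"ay":0,"az":0,"gripper":1},
    {"x":-0.038,"y":0.046,"z":0.01,"ax":0,"ay":0,"az":0,"gripper":1},
    {"x":-0.038,"y":0.046,"z":0.01,"ax":0,"ay":0,"az":0,"gripper":1},
    {"x":-0.038,"y":0.046,"z":0.01,"ax":0,"ay":0,"az":0,"gripper":1},
    {"x":-0.038,"y":0.046,"z":0.01,"ax":0,"ay":0,"az":0,"gripper":1},
  ],
)

```text
time: 1.4
eef_pos: [536.4, 120.9, 180.1]
ee_rot: [0.809, 0.587, -0.0, 0.001]
wrist_force: [-0.8, 0.6, 0.2]
opening: 1.2
```

```bash
python3 - <<'E'
from h import *
from plant import robot
print(rel(robot.read_state(),(560.5,80.5,110)))
w=robot.snapshot("wrist");pickle.dump(w,open("w1.pkl","wb"));cv2.imwrite("pics/w1.png",w["pixels"][:,:,::-1])
for X in((560.5,80.5,66),(536,-1,66),(511.5,-82.5,66),(441,264,62)):print(proj(w,X))
E
```

```text
[-30.84285531  35.30033446  70.2007959 ]
[282.09908355 278.97556205]
[171.84259715 281.36075826]
[ 62.11653409 283.73447975]
[483.71805516  35.21538296]
```

View pics/w1.png

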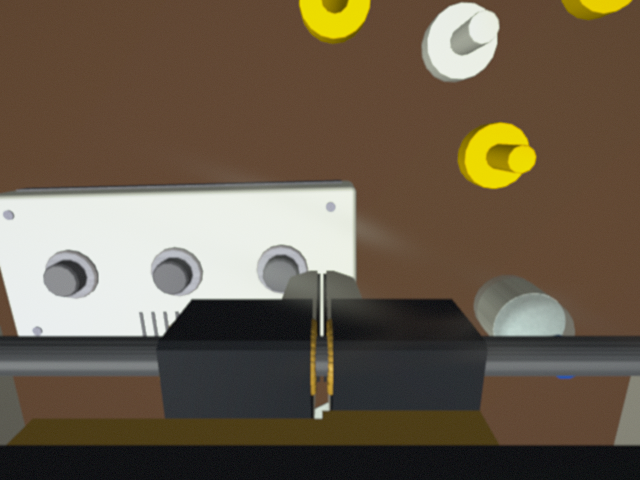

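The wrist view shows key tops R (65,279), M (172,275) and L (281,273), and the white knob top at (484,27). The closed fingertips are at (322,275).

```bash
python3 - <<'E'
from h import *
w=pickle.load(open("w1.pkl","rb"));s=pickle.load(open("s0.pkl","rb"))["scene"]
for p in((281,273),(172,275),(65,279)):print(onz(w,*p,66).round(1))
print(onz(w,484,27,62).round(1), tri(w,(484,27),s,(441,215.9)))
im=w["pixels"][:,:,::-1];cv2.imwrite("pics/w1c.png",cv2.resize(im[180:340,0:360],None,fx=2.2,fy=2.2))
E
```

```text
[555.6  81.3  66. ]
[531.2   1.3  66. ]
[508.7 -78.5  66. ]
[436.2 265.2  62. ] (array([435.24224392, 269.08749307,  53.51273082]), [np.float64(0.08266956770324115), np.float64(0.08266956770320691)])
```

View pics/w1c.png

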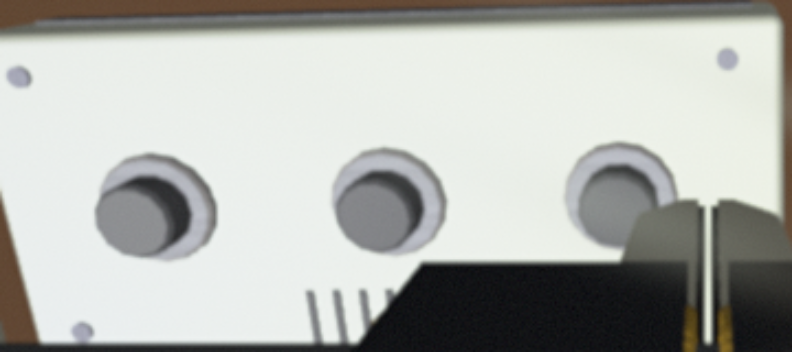

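play_rows(
  increments=[
    {"x":-0.0155,"y":0.017,"z":0.02,"ax":0,"ay":0,"az":0,"gripper":1},
    {"x":-0.0155,"y":0.017,"z":0.02,"ax":0,"ay":0,"az":0,"gripper":1},
    {"x":0,"y":0,"z":0.02,"ax":0,"ay":0,"az":0,"gripper":1},
    {"x":0,"y":0,"z":0.02,"ax":0,"ay":0,"az":0,"gripper":1},
    {"x":0,"y":0,"z":0.006,"ax":0,"ay":0,"az":0,"gripper":1},
  ],
)

```text
time: 2.08
eef_pos: [561.6, 73.0, 88.3]
ee_rot: [0.811, 0.585, -0.002, 0.001]
wrist_force: [-0.8, 1.3, -0.5]
opening: 0.3
```

```bash
python3 - <<'E'
from h import *
from plant import robot
st=robot.read_state();print(rel(st,(559.5,80.5,80)),st["wrist_force"],st["eef_pos"],st["qvel"])
w=robot.snapshot("wrist");cv2.imwrite("pics/w2.png",w["pixels"][:,:,::-1])
w=robot.snapshot("scene");cv2.imwrite("pics/s2.png",cv2.resize(w["pixels"][150:330,230:430,::-1],None,fx=3,fy=3))
E
```

```text
[ 6.52655087 -4.36524986  8.28093246] [-0.75269984  1.27777486 -0.4822792 ] [561.58826074  72.96139443  88.30865261] [ 0.00846526  0.03100535  0.03361929  0.00150769 -0.08351477  0.00527539]
```

View pics/s2.png

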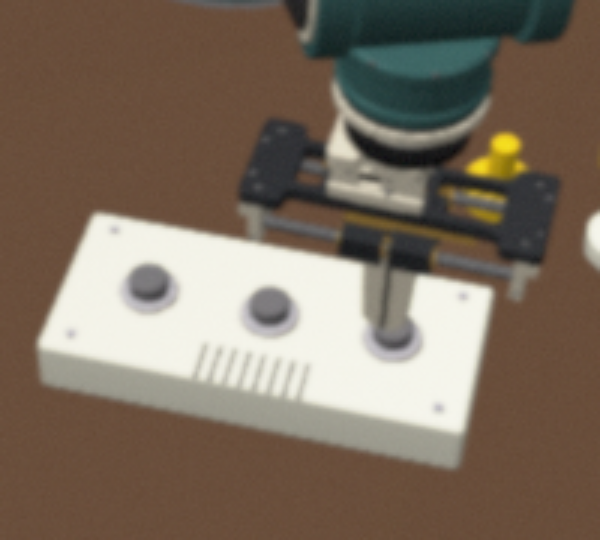

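View pics/w2.png

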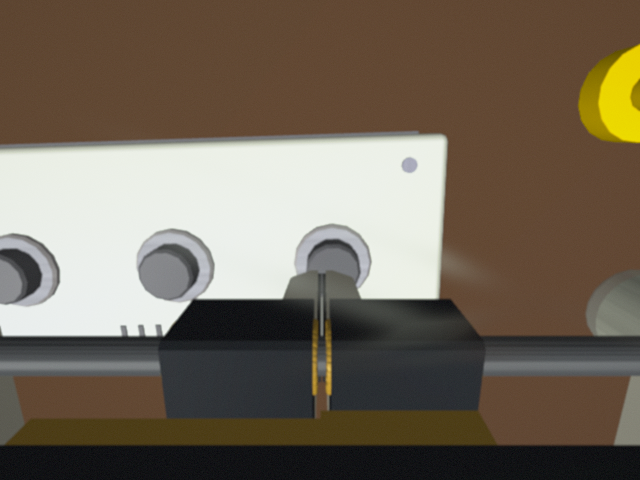

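play_rows(
  increments=[
    {"x":0.0065,"y":-0.006,"z":0,"ax":0,"ay":0,"az":0,"gripper":1},
    {"x":0,"y":0,"z":0.002,"ax":0,"ay":0,"az":0,"gripper":1},
    {"x":0,"y":0,"z":0.002,"ax":0,"ay":0,"az":0,"gripper":1},
    {"x":0,"y":0,"z":0,"ax":0,"ay":0,"az":0,"gripper":1},
    {"x":0,"y":0,"z":0,"ax":0,"ay":0,"az":0,"gripper":1},
  ],
)

```text
time: 2.8
eef_pos: [558.7, 82.6, 87.4]
ee_rot: [0.811, 0.585, 0.0, 0.002]
wrist_force: [0.0, 0.4, -0.1]
opening: 0.5
```

```bash
python3 - <<'E'
from h import *
from plant import robot
st=robot.read_state();print(rel(st,(559.5,80.5,80)),st["wrist_force"],st["eef_pos"],st["tau"])
w=robot.snapshot("wrist")
for i in range(2):
  robot.snapshot("wrist");st=robot.read_state();print(st["wrist_force"],st["eef_pos"],st["torque"])
w=robot.snapshot("scene");cv2.imwrite("pics/s3.png",cv2.resize(w["pixels"][200:300,270:420,::-1],None,fx=5,fy=5))
E
```

```text
[-1.69962035  1.33183473  7.38779615] [ 0.03204152  0.39781925 -0.09571062] [558.74960051  82.55897714  87.37831545] [ 1.24748913e-01 -5.46228933e+01 -5.85671675e+01  5.70468532e-03
  6.34355843e-02  1.12244892e-03]
[0.28530687 0.15508269 0.43079286] [558.7414284   82.5491558   87.36645984] [ 0.03212476  0.01222898 -0.01454486]
[-0.36630389  0.50031823 -0.01311391] [558.72013939  82.53776742  87.30110408] [-0.02796399  0.00305744 -0.06607764]
```

View pics/s3.png

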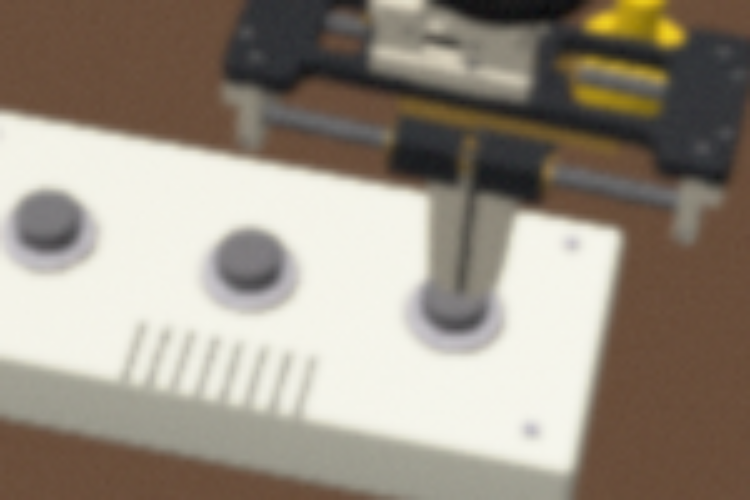

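play_rows(
  increments=[
    {"x":0,"y":0,"z":0.002,"ax":0,"ay":0,"az":0,"gripper":1},
    {"x":0,"y":0,"z":0.002,"ax":0,"ay":0,"az":0,"gripper":1},
    {"x":0,"y":0,"z":0.002,"ax":0,"ay":0,"az":0,"gripper":1},
    {"x":0,"y":0,"z":0,"ax":0,"ay":0,"az":0,"gripper":1},
    {"x":0,"y":0,"z":0,"ax":0,"ay":0,"az":0,"gripper":1},
  ],
)

```text
time: 3.62
eef_pos: [558.7, 82.4, 80.7]
ee_rot: [0.811, 0.585, -0.0, 0.002]
wrist_force: [-0.1, 0.6, 1.1]
opening: 0.5
```

play_rows(
  increments=[
    {"x":0,"y":0,"z":0.0005,"ax":0,"ay":0,"az":0,"gripper":1},
    {"x":0,"y":0,"z":0.0005,"ax":0,"ay":0,"az":0,"gripper":1},
    {"x":0,"y":0,"z":0.0005,"ax":0,"ay":0,"az":0,"gripper":1},
    {"x":0,"y":0,"z":0.0005,"ax":0,"ay":0,"az":0,"gripper":1},
    {"x":0,"y":0,"z":0,"ax":0,"ay":0,"az":0,"gripper":1},
  ],
)

```text
time: 4.25
eef_pos: [558.7, 82.4, 78.7]
ee_rot: [0.811, 0.585, 0.0, 0.002]
wrist_force: [0.0, -0.6, -0.7]
opening: 0.5
```

play_rows(
  increments=[
    {"x":0,"y":0,"z":0.0005,"ax":0,"ay":0,"az":0,"gripper":1},
    {"x":0,"y":0,"z":0.0005,"ax":0,"ay":0,"az":0,"gripper":1},
    {"x":0,"y":0,"z":0.0005,"ax":0,"ay":0,"az":0,"gripper":1},
    {"x":0,"y":0,"z":0.0005,"ax":0,"ay":0,"az":0,"gripper":1},
    {"x":0,"y":0,"z":0,"ax":0,"ay":0,"az":0,"gripper":1},
  ],
)

```text
time: 4.88
eef_pos: [558.8, 82.5, 77.0]
ee_rot: [0.811, 0.585, 0.0, 0.002]
wrist_force: [-1.8, -0.5, 1.3]
opening: 0.4
```

play_rows(
  increments=[
    {"x":0,"y":0,"z":0.0004,"ax":0,"ay":0,"az":0,"gripper":1},
    {"x":0,"y":0,"z":0.0004,"ax":0,"ay":0,"az":0,"gripper":1},
    {"x":0,"y":0,"z":0.0003,"ax":0,"ay":0,"az":0,"gripper":1},
    {"x":0,"y":0,"z":0,"ax":0,"ay":0,"az":0,"gripper":1},
    {"x":0,"y":0,"z":0,"ax":0,"ay":0,"az":0,"gripper":1},
  ],
)

```text
time: 5.5
eef_pos: [558.8, 82.5, 76.1]
ee_rot: [0.811, 0.585, 0.0, 0.002]
wrist_force: [-2.3, -0.2, 3.6]
opening: 0.8
```

```bash
cat > f.py <<'E'
from h import *
from plant import robot
F=[];P=[]
for i in range(4):
    im=robot.snapshot("side");st=robot.read_state();F.append(st["wrist_force"]);P.append(st["eef_pos"])
print(np.round(F,1)[:,2],"mean",np.mean(F,0).round(2),np.mean(P,0).round(2),st["time"])
E
python3 f.py
```

```text
[3.5 4.  3.4 4.2] mean [-1.94 -0.39  3.78] [558.8   82.45  76.08] 5.7
```

play_rows(
  increments=[
    {"x":0,"y":0,"z":0.0003,"ax":0,"ay":0,"az":0,"gripper":1},
    {"x":0,"y":0,"z":0.0003,"ax":0,"ay":0,"az":0,"gripper":1},
    {"x":0,"y":0,"z":0,"ax":0,"ay":0,"az":0,"gripper":1},
    {"x":0,"y":0,"z":0,"ax":0,"ay":0,"az":0,"gripper":1},
    {"x":0,"y":0,"z":0,"ax":0,"ay":0,"az":0,"gripper":1},
  ],
)

```text
time: 6.32
eef_pos: [558.8, 82.5, 75.6]
ee_rot: [0.811, 0.585, 0.0, 0.002]
wrist_force: [-1.9, -0.2, 4.4]
opening: 0.6
```

```bash
python3 f.py
```

```text
[4.6 4.9 4.5 4. ] mean [-2.46 -0.19  4.49] [558.8   82.45  75.6 ] 6.525
```

play_rows(
  increments=[
    {"x":0,"y":0,"z":0.0003,"ax":0,"ay":0,"az":0,"gripper":1},
    {"x":0,"y":0,"z":0.0003,"ax":0,"ay":0,"az":0,"gripper":1},
    {"x":0,"y":0,"z":0,"ax":0,"ay":0,"az":0,"gripper":1},
    {"x":0,"y":0,"z":0,"ax":0,"ay":0,"az":0,"gripper":1},
    {"x":0,"y":0,"z":0,"ax":0,"ay":0,"az":0,"gripper":1},
  ],
)

```text
time: 7.15
eef_pos: [558.8, 82.5, 75.2]
ee_rot: [0.811, 0.585, 0.0, 0.002]
wrist_force: [-2.1, 0.3, 4.5]
opening: 0.7
```

```bash
python3 f.py
```

```text
[4.5 5.3 4.7 4.8] mean [-2.56  0.04  4.84] [558.81  82.44  75.2 ] 7.35
```

play_rows(
  increments=[
    {"x":0,"y":0,"z":0.0003,"ax":0,"ay":0,"az":0,"gripper":1},
    {"x":0,"y":0,"z":0.0003,"ax":0,"ay":0,"az":0,"gripper":1},
    {"x":0,"y":0,"z":0,"ax":0,"ay":0,"az":0,"gripper":1},
    {"x":0,"y":0,"z":0,"ax":0,"ay":0,"az":0,"gripper":1},
    {"x":0,"y":0,"z":0,"ax":0,"ay":0,"az":0,"gripper":1},
  ],
)

```text
time: 7.98
eef_pos: [558.8, 82.5, 74.1]
ee_rot: [0.811, 0.585, 0.0, 0.002]
wrist_force: [1.3, 0.0, -0.0]
opening: 0.4
```

```bash
python3 f.py
```

```text
[0.5 0.2 0.4 0.5] mean [ 0.13 -0.23  0.39] [558.81  82.45  74.16] 8.175
```

The force built to about 4.8 N and then dropped to zero, so the left key snapped over. I'll retract and check.

play_rows(
  increments=[
    {"x":0,"y":0,"z":-0.01,"ax":0,"ay":0,"az":0,"gripper":1},
    {"x":0,"y":0,"z":-0.03,"ax":0,"ay":0,"az":0,"gripper":1},
    {"x":0.01,"y":-0.04,"z":-0.04,"ax":0,"ay":0,"az":0,"gripper":0},
    {"x":0.01,"y":-0.045,"z":-0.03,"ax":0,"ay":0,"az":0,"gripper":0},
    {"x":0,"y":0,"z":0,"ax":0,"ay":0,"az":0,"gripper":0},
  ],
)

```text
time: 8.8
eef_pos: [482.3, 129.5, 190.0]
ee_rot: [0.811, 0.585, 0.001, 0.002]
wrist_force: [-1.0, 0.2, 0.2]
opening: 25.9
```

```bash
python3 - <<'E'
from h import *
from plant import robot
st=robot.read_state();print(st["eef_pos"],st["time"],st["opening"],st["qvel"].round(2))
d={}
for n in("scene","wrist","side"):
    r=robot.snapshot(n);d[n]=r
pickle.dump(d,open("s4.pkl","wb"))
cv2.imwrite("pics/w4.png",d["wrist"]["pixels"][:,:,::-1])
c=lambda i,x,y,w,h,s:cv2.resize(i[y:y+h,x:x+w,::-1],None,fx=s,fy=s,interpolation=cv2.INTER_CUBIC)
cv2.imwrite("pics/v4.png",np.hstack([c(d["side"]["pixels"],280,210,75,100,5.5),c(d["scene"]["pixels"],340,220,60,80,6.875)]))
E
```

```text
[482.296299   129.54076825 190.04576935] 8.8 25.850102340926675 [-0.03  0.04  0.   -0.01 -0.02 -0.02]
```

View pics/w4.png

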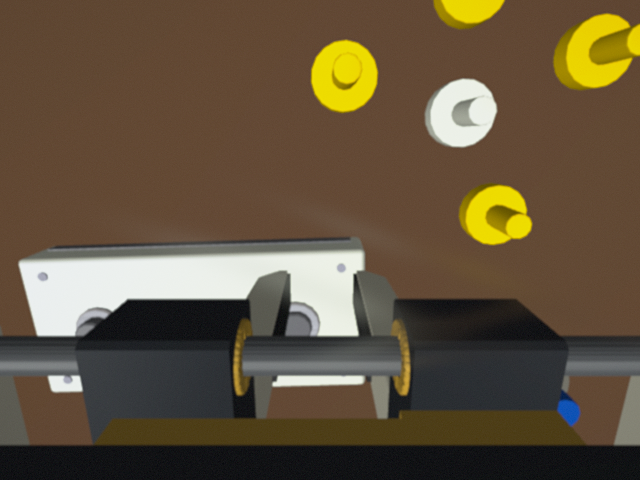

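View pics/v4.png

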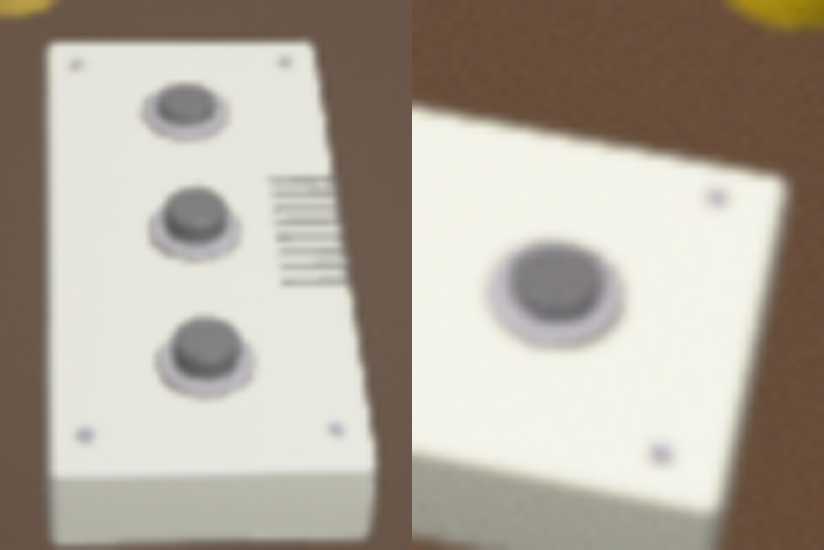

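The left key is visibly lower than the other two and stays in. The white knob top is at wrist (483,109).

```bash
python3 - <<'E'
from h import *
from plant import robot
d=pickle.load(open("s4.pkl","rb"));w=d["wrist"]
st=robot.read_state()
print(onz(w,483,109,62), onz(w,459,113,18))
t=(440,264.5,150);print(rel(st,t))
E
```

```text
[434.455681   265.67148264  62.        ] [434.45597186 264.16280346  18.        ]
[115.76326494 -84.2778756   35.78397396]
```

play_rows(
  increments=[
    {"x":0.038,"y":-0.028,"z":0,"ax":0,"ay":0,"az":0,"gripper":-0.3},
    {"x":0.038,"y":-0.028,"z":0.01,"ax":0,"ay":0,"az":0,"gripper":-0.3},
    {"x":0.034,"y":-0.026,"z":0.02,"ax":0,"ay":0,"az":0,"gripper":-0.3},
    {"x":0,"y":0,"z":0.02,"ax":0,"ay":0,"az":0,"gripper":-0.3},
    {"x":0,"y":0,"z":0,"ax":0,"ay":0,"az":0,"gripper":-0.3},
  ],
)

```text
time: 9.57
eef_pos: [441.5, 258.6, 128.7]
ee_rot: [0.813, 0.582, -0.006, 0.001]
wrist_force: [-0.0, -0.4, -0.2]
opening: 60.1
```

```bash
python3 - <<'E'
from h import *
from plant import robot
st=robot.read_state();print(st["eef_pos"],st["time"],st["opening"],rel(st,(439,264.5,66)))
d={}
for n in("scene","wrist","side"):
    r=robot.snapshot(n);d[n]=r
pickle.dump(d,open("s5.pkl","wb"))
cv2.imwrite("pics/w5.png",d["wrist"]["pixels"][:,:,::-1])
c=lambda i,x,y,w,h,s:cv2.resize(i[y:y+h,x:x+w,::-1],None,fx=s,fy=s,interpolation=cv2.INTER_CUBIC)
cv2.imwrite("pics/v5.png",np.hstack([c(d["side"]["pixels"],195,110,130,140,4),c(d["scene"]["pixels"],380,140,65,140,4) if 0 else cv2.resize(d["scene"]["pixels"][150:270,380:480,::-1],(280,560)[::1]) if 0 else c(d["scene"]["pixels"],400,130,65,140,4)]))
E
```

```text
[441.49599542 258.55359355 128.66758457] 9.575 60.09181610089626 [ 5.50922831 -3.95713727 62.6323029 ]
```

View pics/w5.png

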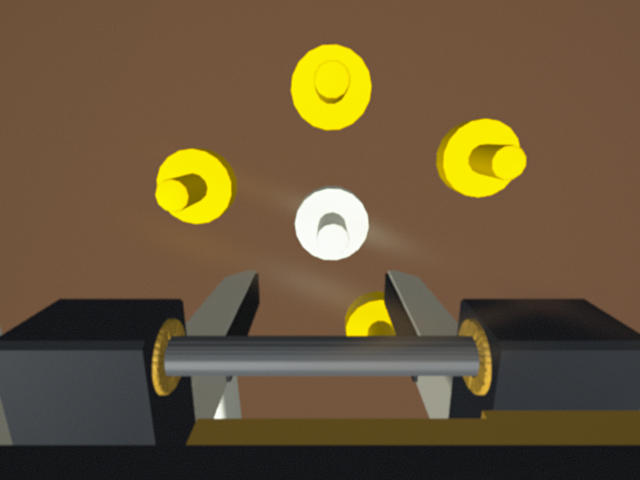

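View pics/v5.png

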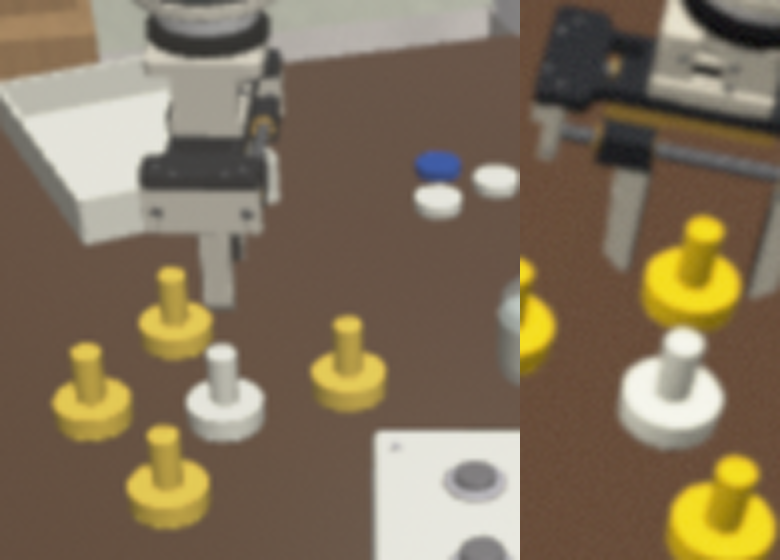

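```bash
python3 - <<'E'
from h import *
from scipy.spatial.transform import Rotation as R
d=pickle.load(open("s5.pkl","rb"));w=d["wrist"]
from plant import robot
st=robot.read_state()
print(onz(w,332.5,237,62),rel(st,onz(w,332.5,237,62)),rel(st,onz(w,331.5,224,18)))
E
```

```text
[432.97286862 267.63326163  62.        ] [  5.90899826 -11.66136151  69.413578  ] [  6.35842252  -9.47474915 113.40603552]
```

play_rows(
  increments=[
    {"x":0.006,"y":-0.0065,"z":0.015,"ax":0,"ay":0,"az":0,"gripper":-0.3},
    {"x":0,"y":0,"z":0.015,"ax":0,"ay":0,"az":0,"gripper":-0.3},
    {"x":0,"y":0,"z":0.01,"ax":0,"ay":0,"az":0,"gripper":-0.3},
    {"x":0,"y":0,"z":0,"ax":0,"ay":0,"az":0,"gripper":-0.3},
    {"x":0,"y":0,"z":0,"ax":0,"ay":0,"az":0,"gripper":-0.3},
  ],
)

```text
time: 10.35
eef_pos: [438.6, 265.7, 89.4]
ee_rot: [0.814, 0.581, -0.003, 0.001]
wrist_force: [0.6, 0.4, 0.0]
opening: 60.3
```

```bash
python3 - <<'E'
from h import *
from plant import robot
st=robot.read_state();print(st["eef_pos"],st["time"],st["opening"],st["ee_rot"],rel(st,(439,264.5,40)))
d={}
for n in("scene","wrist","side"):
    r=robot.snapshot(n);d[n]=r
pickle.dump(d,open("s6.pkl","wb"))
cv2.imwrite("pics/w6.png",d["wrist"]["pixels"][:,:,::-1])
c=lambda i,x,y,w,h,s:cv2.resize(i[y:y+h,x:x+w,::-1],None,fx=s,fy=s,interpolation=cv2.INTER_CUBIC)
cv2.imwrite("pics/v6.png",np.hstack([c(d["side"]["pixels"],205,140,80,100,5),c(d["scene"]["pixels"],395,160,75,100,5)]))
E
```

```text
[438.63632674 265.67181945  89.44531966] 10.35 60.295883154010696 [ 0.81420486  0.58056655 -0.0033206   0.00138101] [-0.64266691  0.80514279 49.44981072]
```

View pics/w6.png

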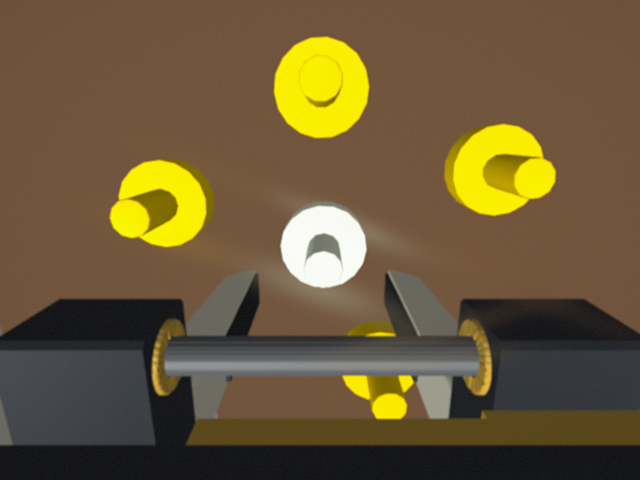

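View pics/v6.png

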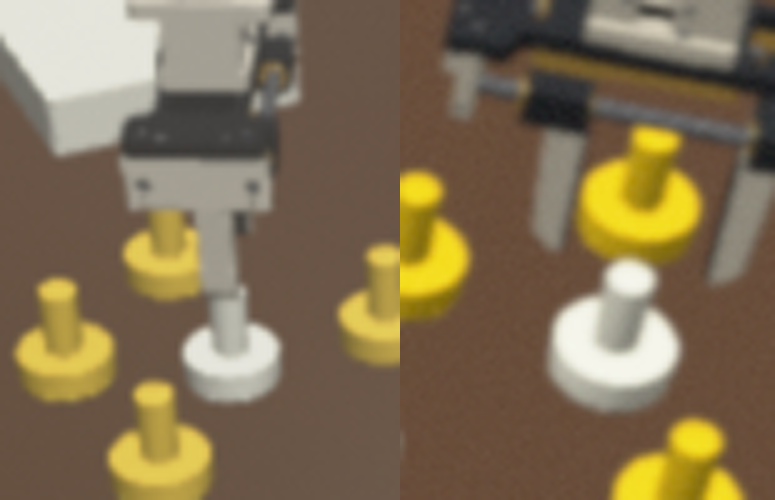

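play_rows(
  increments=[
    {"x":0,"y":-0.001,"z":0.015,"ax":0,"ay":0,"az":0,"gripper":-0.3},
    {"x":0,"y":0,"z":0.015,"ax":0,"ay":0,"az":0,"gripper":-0.3},
    {"x":0,"y":0,"z":0.012,"ax":0,"ay":0,"az":0,"gripper":-0.3},
    {"x":0,"y":0,"z":0.004,"ax":0,"ay":0,"az":0,"gripper":-0.3},
    {"x":0,"y":0,"z":0,"ax":0,"ay":0,"az":0,"gripper":-0.3},
  ],
)

```text
time: 11.12
eef_pos: [437.2, 265.6, 39.8]
ee_rot: [0.814, 0.581, -0.004, 0.001]
wrist_force: [-0.5, -0.8, 0.3]
opening: 60.2
```

```bash
python3 - <<'E'
from h import *
from plant import robot
st=robot.read_state();print(st["eef_pos"],st["time"],st["opening"],st["ee_rot"],rel(st,(439,264.5,40)),st["wrist_force"])
d={}
for n in("scene","wrist","side"):
    r=robot.snapshot(n);d[n]=r
W=d["wrist"]["pixels"][180:330,220:420,::-1]
c=lambda i,x,y,w,h,s:cv2.resize(i[y:y+h,x:x+w,::-1],None,fx=s,fy=s,interpolation=cv2.INTER_CUBIC)
cv2.imwrite("pics/v7.png",np.hstack([c(d["side"]["pixels"],220,160,55,80,5),c(d["scene"]["pixels"],410,170,50,80,5),c(d["wrist"]["pixels"],250,180,135,200,2)]))
E
```

```text
[437.20173291 265.61618182  39.79081202] 11.125 60.22183836513765 [ 0.81418706  0.58059018 -0.00355427  0.00135612] [-0.4709037   2.06341156 -0.2096865 ] [-0.46742785 -0.7577643   0.29443924]
```

View pics/v7.png

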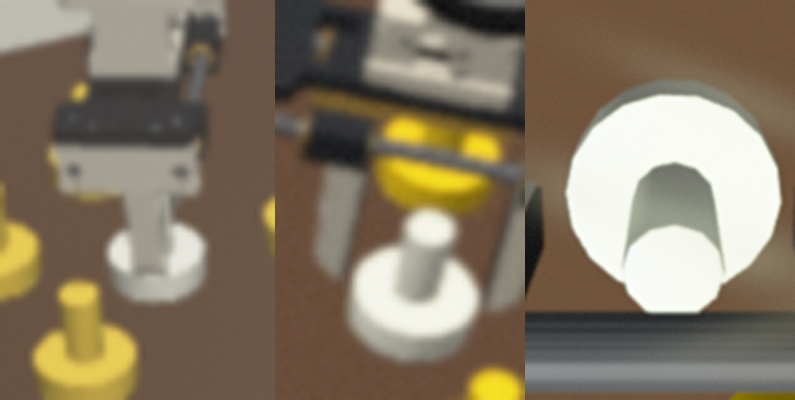

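The side view shows the cap centre about 3 mm further along tool y than the finger, so I'll shift by that and close.

play_rows(
  increments=[
    {"x":0,"y":0.003,"z":0,"ax":0,"ay":0,"az":0,"gripper":-0.3},
    {"x":0,"y":0.001,"z":0,"ax":0,"ay":0,"az":0,"gripper":1},
    {"x":0,"y":0,"z":0,"ax":0,"ay":0,"az":0,"gripper":1},
    {"x":0,"y":0,"z":0,"ax":0,"ay":0,"az":0,"gripper":1},
    {"x":0,"y":0,"z":0,"ax":0,"ay":0,"az":0,"gripper":1},
  ],
  newtons=20,
)

```text
time: 11.9
eef_pos: [442.0, 264.6, 41.5]
ee_rot: [0.814, 0.581, -0.002, 0.002]
wrist_force: [0.2, -0.3, -0.1]
opening: 24.7
```

play_rows(
  increments=[
    {"x":0,"y":0,"z":0,"ax":0,"ay":0,"az":0,"gripper":1},
    {"x":0,"y":0,"z":0,"ax":0,"ay":0,"az":0,"gripper":1},
    {"x":0,"y":0,"z":-0.005,"ax":0,"ay":0,"az":0,"gripper":1},
    {"x":0,"y":0,"z":-0.01,"ax":0,"ay":0,"az":0,"gripper":1},
    {"x":0,"y":0,"z":-0.02,"ax":0,"ay":0,"az":0,"gripper":1},
  ],
)

```text
time: 12.52
eef_pos: [441.4, 264.4, 77.0]
ee_rot: [0.814, 0.581, -0.003, 0.001]
wrist_force: [-0.3, -0.2, -0.4]
opening: 20.8
```

```bash
python3 - <<'E'
from h import *
from plant import robot
st=robot.read_state();print(st["eef_pos"],st["time"],st["opening"],st["ee_rot"],st["wrist_force"])
d={}
for n in("scene","wrist","side"):
    r=robot.snapshot(n);d[n]=r
c=lambda i,x,y,w,h,s:cv2.resize(i[y:y+h,x:x+w,::-1],None,fx=s,fy=s,interpolation=cv2.INTER_CUBIC)
cv2.imwrite("pics/v8.png",np.hstack([c(d["side"]["pixels"],220,140,55,80,5),c(d["scene"]["pixels"],410,150,50,80,5),c(d["wrist"]["pixels"],250,180,135,200,2)]))
E
```

```text
[441.41033422 264.43611446  76.99920103] 12.525 20.754991988835183 [ 0.81419471  0.58058013 -0.00342975  0.00138608] [-0.30939844 -0.15493509 -0.41801729]
```

View pics/v8.png

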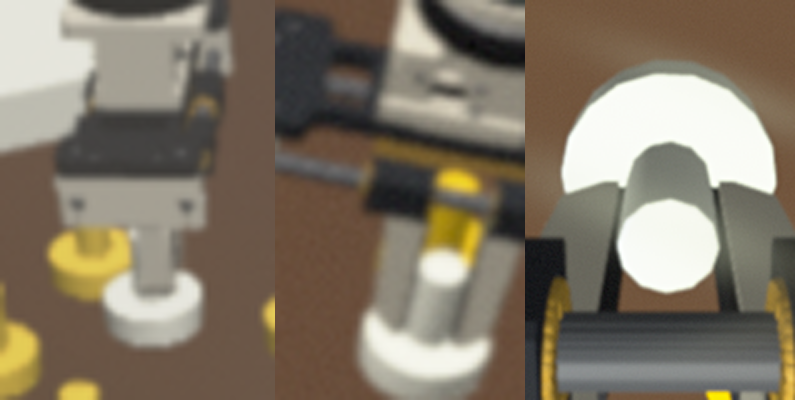

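The cap is held (opening 20.8 mm) and lifted. The key-minus-cap offset agrees across all three views at about (120.8, -184.3). I'll move to hover.

```bash
python3 - <<'E'
from h import *
from plant import robot
st=robot.read_state();print(rel(st,(562.4,80.2,128)))
E
```

```text
[-135.7079739   173.80424564  -49.4453779 ]
```

play_rows(
  increments=[
    {"x":0,"y":0,"z":-0.03,"ax":0,"ay":0,"az":0,"gripper":1},
    {"x":-0.02,"y":0.025,"z":-0.02,"ax":0,"ay":0,"az":0,"gripper":1},
    {"x":-0.03,"y":0.038,"z":0,"ax":0,"ay":0,"az":0,"gripper":1},
    {"x":-0.03,"y":0.038,"z":0,"ax":0,"ay":0,"az":0,"gripper":1},
    {"x":-0.025,"y":0.032,"z":0,"ax":0,"ay":0,"az":0,"gripper":1},
  ],
)

```text
time: 13.3
eef_pos: [534.5, 120.1, 126.8]
ee_rot: [0.813, 0.583, -0.003, 0.001]
wrist_force: [1.0, 0.2, -0.6]
opening: 20.9
```

```bash
python3 - <<'E'
from h import *
from plant import robot
st=robot.read_state();print(st["eef_pos"],st["time"],st["opening"],rel(st,(562.4,80.2,128)))
E
```

```text
[534.45348345 120.14191591 126.77661407] 13.3 20.913294808441304 [-28.84975718  39.29843515  -1.08885825]
```

play_rows(
  increments=[
    {"x":-0.015,"y":0.019,"z":0,"ax":0,"ay":0,"az":0,"gripper":1},
    {"x":-0.01,"y":0.014,"z":0,"ax":0,"ay":0,"az":0,"gripper":1},
    {"x":-0.003,"y":0.006,"z":0,"ax":0,"ay":0,"az":0,"gripper":1},
    {"x":0,"y":0,"z":0,"ax":0,"ay":0,"az":0,"gripper":1},
    {"x":0,"y":0,"z":0,"ax":0,"ay":0,"az":0,"gripper":1},
  ],
)

```text
time: 13.92
eef_pos: [563.1, 78.7, 124.3]
ee_rot: [0.813, 0.582, -0.004, 0.001]
wrist_force: [0.1, -0.6, -1.7]
opening: 20.7
```

```bash
cat > look.py <<'E'
import sys
from h import *
from plant import robot
st=robot.read_state();print(st["eef_pos"],st["time"],st["opening"],st["ee_rot"],st["wrist_force"],rel(st,(562.4,80.2,128)))
d={}
for n in("scene","wrist","side"):
    r=robot.snapshot(n);d[n]=r
k=sys.argv[1];pickle.dump(d,open(f"s{k}.pkl","wb"))
c=lambda i,x,y,w,h,s:cv2.resize(i[y:y+h,x:x+w,::-1],None,fx=s,fy=s,interpolation=cv2.INTER_CUBIC)
cv2.imwrite(f"pics/v{k}.png",np.hstack([c(d["side"]["pixels"],280,160,65,100,5),c(d["scene"]["pixels"],325,190,85,100,5)]))
cv2.imwrite(f"pics/w{k}.png",d["wrist"]["pixels"][:,:,::-1])
E
python3 look.py 9
```

```text
[563.10600955  78.65354589 124.34693647] 13.925 20.657745838975604 [ 8.13455779e-01  5.81611940e-01 -4.12206189e-03  5.05542795e-04] [ 0.09941674 -0.55630278 -1.72170199] [ 1.20831176 -1.18277034 -3.65730502]
```

View pics/v9.png

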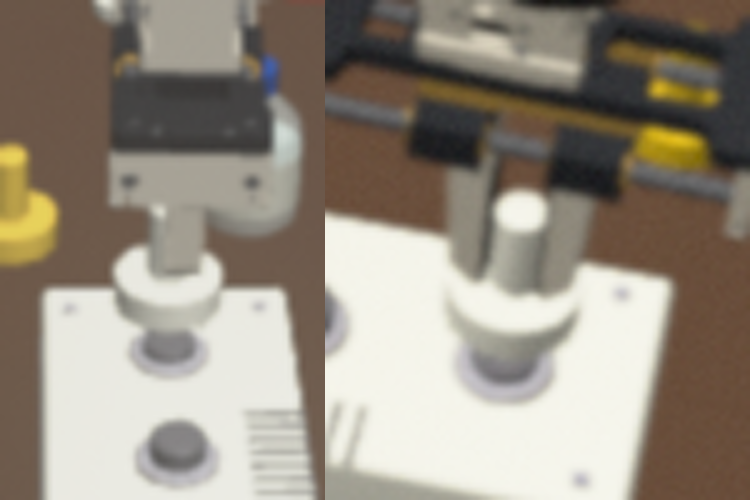

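View pics/w9.png

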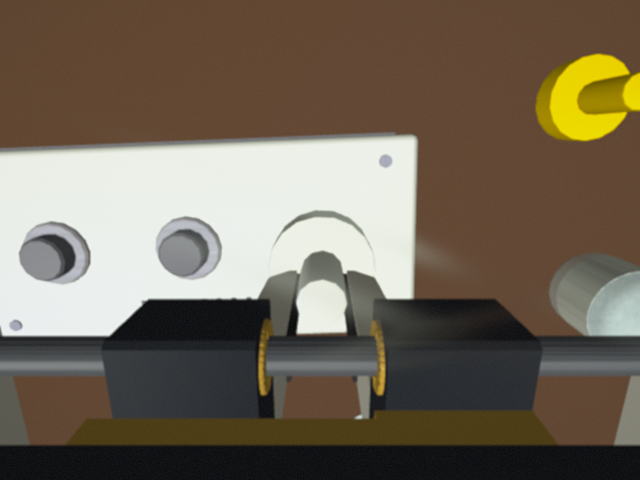

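```bash
python3 - <<'E'
from h import *
d=pickle.load(open("s9.pkl","rb"));o=pickle.load(open("s0.pkl","rb"))
s,c,w=d["scene"],d["side"],d["wrist"]
z=124.35-41
print("scene knob",onz(s,364.2,232.2,z+62))
print("side disc",onz(c,313.5,216,z+18))
# refined key collar/grey centers from masks
for n,cam,box in(("scene",d["scene"],None),("side",d["side"],None)):pass
q=pickle.load(open("s4.pkl","rb"))
for n,b in(("scene",(345,245,378,275)),("side",(300,218,328,240))):
    im=q[n]["pixels"].astype(int); m=np.zeros(im.shape[:2],np.uint8)
    x0,y0,x1,y1=b; sub=im[y0:y1,x0:x1].max(2)
    k=(sub<205).astype(np.uint8)
    n_,l,st,ce=cv2.connectedComponentsWithStats(k)
    i=1+np.argmax(st[1:,4]); cn=max(cv2.findContours((l==i).astype(np.uint8),0,1)[0],key=cv2.contourArea)
    e=cv2.fitEllipse(cn); p=(e[0][0]+x0,e[0][1]+y0); print(n,"collar+key",p,e[1],st[i],onz(q[n],*p,53))
E
```

```text
scene knob [563.02346668  80.54031235 145.35      ]
side disc [555.3725106  73.2297407 101.35     ]
scene collar+key (360.8388385772705, 262.4465808868408) (15.123819351196289, 18.46965789794922) [  7  10  19  16 243] [560.03793783  81.35044971  53.        ]
side collar+key (313.2940263748169, 229.9947099685669) (10.172223091125488, 15.19161605834961) [  6   7  16  11 139] [557.98911664  79.18279641  53.        ]
```

Both views show the held cap centred over the collar to within about 1 mm. I'll nudge it and descend.

play_rows(
  increments=[
    {"x":0.001,"y":-0.0003,"z":0.006,"ax":0,"ay":0,"az":0,"gripper":1},
    {"x":0,"y":0,"z":0.006,"ax":0,"ay":0,"az":0,"gripper":1},
    {"x":0,"y":0,"z":0.006,"ax":0,"ay":0,"az":0,"gripper":1},
    {"x":0,"y":0,"z":0.003,"ax":0,"ay":0,"az":0,"gripper":1},
    {"x":0,"y":0,"z":0,"ax":0,"ay":0,"az":0,"gripper":1},
  ],
)

```text
time: 14.7
eef_pos: [562.6, 80.1, 101.6]
ee_rot: [0.813, 0.582, -0.004, 0.001]
wrist_force: [-0.1, 0.2, -1.5]
opening: 20.8
```

```bash
python3 look.py 10
```

```text
[562.6362242   80.07937555 101.64202492] 14.7 20.79225404616937 [ 8.13188848e-01  5.81984552e-01 -4.19837522e-03  5.01229791e-04] [-0.0719794   0.2105071  -1.50131045] [ -0.15737471  -0.36982431 -26.35624528]
```

View pics/v10.png

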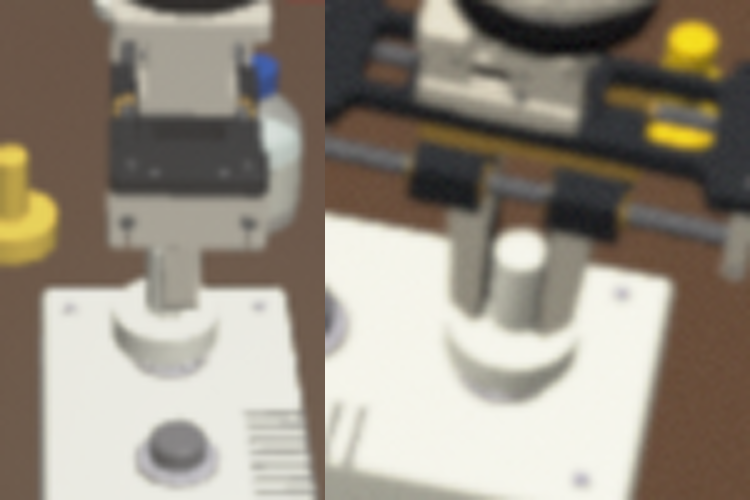

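play_rows(
  increments=[
    {"x":-0.0003,"y":0.0013,"z":0.002,"ax":0,"ay":0,"az":0,"gripper":1},
    {"x":0,"y":0,"z":0.001,"ax":0,"ay":0,"az":0,"gripper":1},
    {"x":0,"y":0,"z":0.001,"ax":0,"ay":0,"az":0,"gripper":1},
    {"x":0,"y":0,"z":0,"ax":0,"ay":0,"az":0,"gripper":1},
    {"x":0,"y":0,"z":0,"ax":0,"ay":0,"az":0,"gripper":1},
  ],
)

```text
time: 15.48
eef_pos: [564.2, 79.3, 98.2]
ee_rot: [0.813, 0.582, -0.004, 0.001]
wrist_force: [0.0, 0.3, -0.2]
opening: 20.9
```

```bash
python3 look.py 11
```

```text
[564.20030028  79.29421309  98.22599301] 15.475 20.88910747606184 [ 8.13211127e-01  5.81956666e-01 -3.66883722e-03  8.01189122e-04] [ 0.00730826  0.31825519 -0.24847523] [  0.07107644  -2.08460503 -29.76915171]
```

View pics/v11.png

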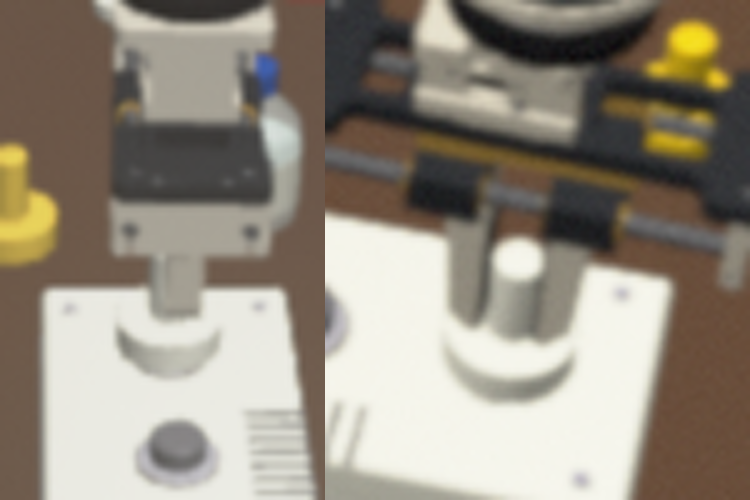

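Now aligned with the collar in the side view (168 against 168). I'll keep descending gently.

play_rows(
  increments=[
    {"x":0,"y":0,"z":0.001,"ax":0,"ay":0,"az":0,"gripper":1},
    {"x":0,"y":0,"z":0.001,"ax":0,"ay":0,"az":0,"gripper":1},
    {"x":0,"y":0,"z":0.001,"ax":0,"ay":0,"az":0,"gripper":1},
    {"x":0,"y":0,"z":0.001,"ax":0,"ay":0,"az":0,"gripper":1},
    {"x":0,"y":0,"z":0,"ax":0,"ay":0,"az":0,"gripper":1},
  ],
)

```text
time: 16.25
eef_pos: [564.1, 79.3, 93.9]
ee_rot: [0.813, 0.582, -0.004, 0.001]
wrist_force: [-0.2, -0.2, -1.2]
opening: 20.2
```

play_rows(
  increments=[
    {"x":0,"y":0,"z":0.0005,"ax":0,"ay":0,"az":0,"gripper":1},
    {"x":0,"y":0,"z":0.0005,"ax":0,"ay":0,"az":0,"gripper":1},
    {"x":0,"y":0,"z":0.0005,"ax":0,"ay":0,"az":0,"gripper":1},
    {"x":0,"y":0,"z":0,"ax":0,"ay":0,"az":0,"gripper":1},
    {"x":0,"y":0,"z":0,"ax":0,"ay":0,"az":0,"gripper":1},
  ],
)

```text
time: 16.88
eef_pos: [564.2, 79.3, 92.4]
ee_rot: [0.813, 0.582, -0.004, 0.001]
wrist_force: [-0.0, -0.4, -1.0]
opening: 20.7
```

play_rows(
  increments=[
    {"x":0,"y":0,"z":0.0005,"ax":0,"ay":0,"az":0,"gripper":1},
    {"x":0,"y":0,"z":0.0004,"ax":0,"ay":0,"az":0,"gripper":1},
    {"x":0,"y":0,"z":0.0003,"ax":0,"ay":0,"az":0,"gripper":1},
    {"x":0,"y":0,"z":0,"ax":0,"ay":0,"az":0,"gripper":1},
    {"x":0,"y":0,"z":0,"ax":0,"ay":0,"az":0,"gripper":1},
  ],
)

```text
time: 17.5
eef_pos: [564.3, 79.2, 91.6]
ee_rot: [0.813, 0.582, -0.003, 0.001]
wrist_force: [-0.7, 0.3, 0.8]
opening: 20.5
```

```bash
python3 look.py 12; python3 f.py
```

```text
[564.26502235  79.24479215  91.61680225] 17.5 20.50153025509009 [ 0.81321734  0.58194889 -0.00348936  0.00093286] [-0.72962438  0.29506092  0.78093195] [  0.05637093  -2.16603518 -36.37901762]
[1.5 1.6 1.5 0.6] mean [-0.75 -0.08  1.29] [564.25  79.24  91.59] 17.85
```

View pics/v12.png

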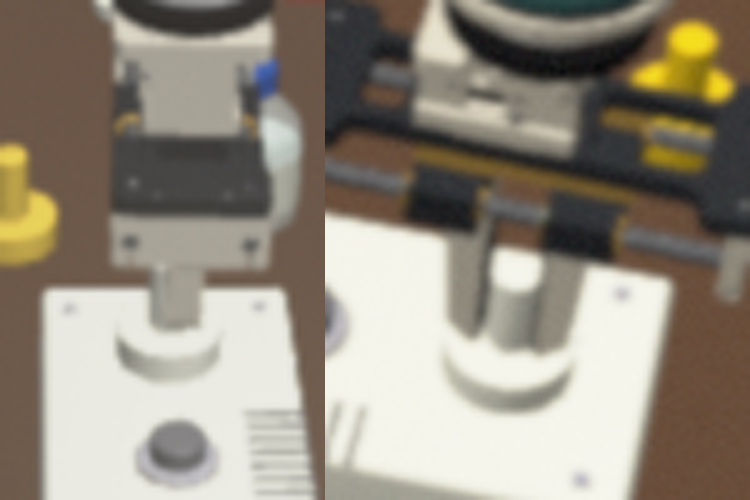

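Contact at TCP z 91.6, as predicted, with force changing from about -1 to +1.3 N. The rim is on the panel, so I'll release.

play_rows(
  increments=[
    {"x":0,"y":0,"z":0,"ax":0,"ay":0,"az":0,"gripper":0.2},
    {"x":0,"y":0,"z":0,"ax":0,"ay":0,"az":0,"gripper":0},
    {"x":0,"y":0,"z":0,"ax":0,"ay":0,"az":0,"gripper":-0.3},
    {"x":0,"y":0,"z":0,"ax":0,"ay":0,"az":0,"gripper":-0.3},
    {"x":0,"y":0,"z":-0.005,"ax":0,"ay":0,"az":0,"gripper":-0.3},
  ],
)

```text
time: 18.48
eef_pos: [564.2, 79.3, 96.3]
ee_rot: [0.813, 0.582, -0.004, 0.001]
wrist_force: [0.4, -0.4, -0.4]
opening: 59.4
```

play_rows(
  increments=[
    {"x":0,"y":0,"z":-0.02,"ax":0,"ay":0,"az":0,"gripper":-0.3},
    {"x":0,"y":0,"z":-0.03,"ax":0,"ay":0,"az":0,"gripper":-0.3},
    {"x":0,"y":0,"z":-0.04,"ax":0,"ay":0,"az":0,"gripper":-0.3},
    {"x":0,"y":-0.04,"z":-0.03,"ax":0,"ay":0,"az":0,"gripper":-0.3},
    {"x":0.02,"y":-0.04,"z":0,"ax":0,"ay":0,"az":0,"gripper":-0.3},
  ],
)

```text
time: 19.1
eef_pos: [495.3, 124.3, 227.0]
ee_rot: [0.814, 0.581, -0.002, 0.002]
wrist_force: [0.9, -0.8, -0.5]
opening: 60.3
```

play_rows(
  increments=[
    {"x":0.02,"y":-0.03,"z":0,"ax":0,"ay":0,"az":0,"gripper":-0.3},
    {"x":0,"y":0,"z":0,"ax":0,"ay":0,"az":0,"gripper":-0.3},
    {"x":0,"y":0,"z":0,"ax":0,"ay":0,"az":0,"gripper":-0.3},
    {"x":0,"y":0,"z":0,"ax":0,"ay":0,"az":0,"gripper":-0.3},
    {"x":0,"y":0,"z":0,"ax":0,"ay":0,"az":0,"gripper":-0.3},
  ],
)

```text
time: 19.73
eef_pos: [472.4, 153.9, 232.8]
ee_rot: [0.814, 0.581, 0.001, 0.003]
wrist_force: [-0.6, 0.1, 0.5]
opening: 60.7
```

```bash
python3 look.py 13
```

```text
[472.44031595 153.86007728 232.80033927] 19.725 60.733687542338465 [0.81385741 0.58105804 0.00086542 0.00263087] [-0.61630647  0.12445191  0.47673901] [-40.28136113 108.4485651  105.44184901]
```

View pics/v13.png

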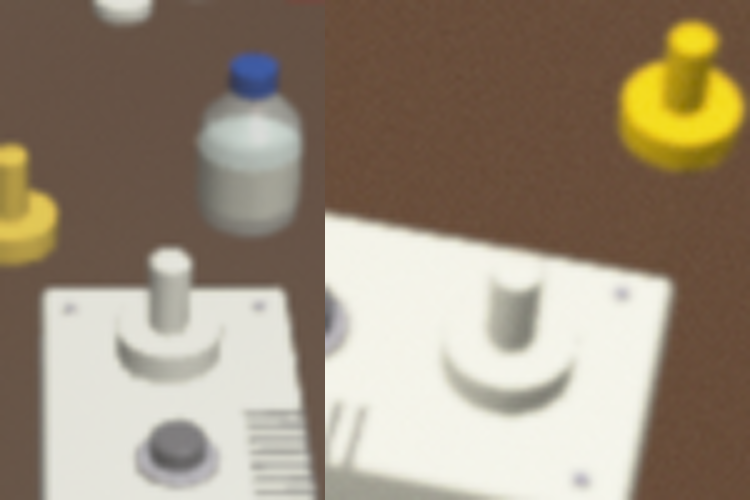

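View pics/w13.png

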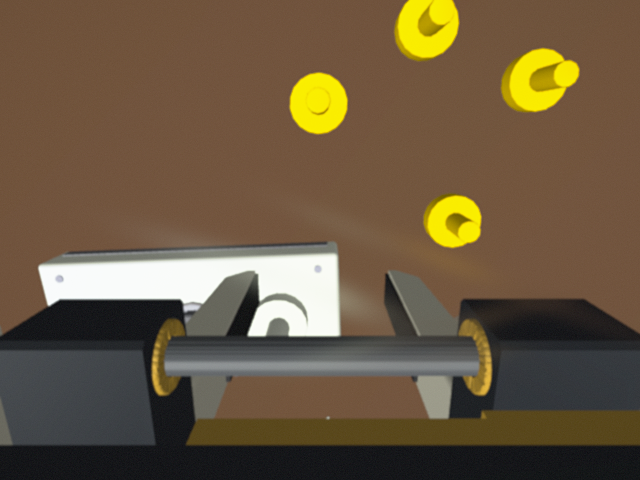

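The cap stands upright over the left key. One quick numeric check of the height and centring against the same-camera biases, then I'll hand in.

```bash
python3 - <<'E'
from h import *
d=pickle.load(open("s13.pkl","rb"))
print(tri(d["scene"],(363.2,245.8),d["side"],(314,212.4)), "initial knob tri 438.6 267.8 56.8; key tri 560.3 81.6 61.5")
print(onz(d["scene"],363.2,245.8,112),"scene key 563.8 81.1",onz(d["side"],314,212.4,112),"side key 558.3 75.6")
from plant import robot
print(robot.finish_job())
E
```

```text
(array([560.3759435 ,  82.49607626, 104.40679552]), [np.float64(0.6512204700804877), np.float64(0.6512204700803664)]) initial knob tri 438.6 267.8 56.8; key tri 560.3 81.6 61.5
[567.77681883  80.71930718 112.        ] scene key 563.8 81.1 [556.42352534  73.17832572 112.        ] side key 558.3 75.6
the job is handed in; nothing more can be done
None
```

I pressed only the left key (+y end of the box), and it turned out to be the live one. The push rose to about 5 N, well under the 15 N limit, then dropped to zero as the key snapped over. After I backed off, it stayed visibly lower than the other two. I then set the white splash cap over it, let go and moved clear. The job was handed in at about 20 s of the 72 s allowed; no verdict is reported.

Last checks:
- **Centring:** the knob is within about 1 mm of the key when triangulated from the scene and side views. Each view taken alone differs by up to about 4 mm, which is within their calibration bias.
- **Seating:** the cap met the panel at the expected height, with TCP z at 91.6 mm. Triangulation puts the knob top 47.6 mm above its height on the table; exactly 50 mm would be flat. That 2.4 mm shortfall is close to the 2.5 mm tolerance, but it is in line with the camera bias, and the contact height and pictures show it flat and upright.
- **Surroundings:** the last picture shows the bottle upright. I did not recheck the bowl and jar, but the arm never went near them.

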